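Set up the photo stand: nest the sample cups, hold the reflector at the pointer

ROBOT

A 7-joint arm with a two-finger parallel gripper is mounted at the origin on the work surface. World frame = base frame: x ahead of the robot, y to its left, z up, the work surface at z = 0. Lengths are in m, angles in rad, forces in N, time in s.
With the tool pointing down it reaches from about 0.4 to 0.9 m from the base axis. Payload 5.6 kg.
Tool frame: the origin (TCP) lies midway between the tips of the shut fingers; the grasp point (between the pads) lies 19 mm behind it; y points along the fingers, z is the direction in which the jaws open and shut, and the axes are right-handed (so a half turn about y gives the same grasp; the last joint's range is limited). The gripper opens to 92 mm and grips with 3 to 60 N. Pads are 20 mm wide; open, the fingers measure 128 mm over their backs; the gripper's body (75 mm by 189 mm) begins 69 mm behind the grasp point.
Start: joints at [-1.165, 0.468, -0.012, 1.603, 0.006, 1.071, -0.056], TCP at [0.282, 0.586, 0.184] pointing down, gripper open.
Joint ranges: [-2.53, 2.53], [-0.31, 2.02], [-1.57, 1.55], [0.28, 2.44], [-1.29, 4.43], [0.15, 1.84], [-2.92, 2.92]. Speed limits (rad/s): [2.57, 2.57, 3.14, 3.14, 3.14, 3.14, 3.14].

INTERFACE

Orientations are given as a 3x3 rotation matrix whose columns are the frame's x, y, z axes.
In Python, from station import env, effector, solver, viewer, workorder, search_frame, tip_of gives the robot as it stands. Calls block until the motion is done:
- env.reach(position, orientation): joint-space move of the TCP to a pose.
- env.movel(position, frame=None, rate=0.15): straight line of the TCP; frame=None keeps the orientation; rate is the mean speed in m/s.
- env.goto_joints(angles): joint-space move.
- effector.release() and effector.grasp(squeeze=None): open the fingers fully, or close them until they stop; squeeze is the grip in N (None keeps the last).
- env.pause(seconds).
- solver.inverse_kinematics(position, orientation): joint angles nearest the present ones, or None.
- env.sense(): the state.
- viewer.read_camera(name): name is "scene" or "side" or "wrist"; returns (picture, depth): 420x560x3 uint8, red, green, blue; 420x560 float32, m along the optical axis (not along the pixel's ray), 0 where there is no reading.
- viewer.camera_info(name): a dict with "intrinsics" (3x3 intrinsics, pixels), "eye" and "rotation" of the camera in the world; the wrist camera has in their place "T_tool_cam" (4x4, takes a point from camera to tool coordinates, whose origin is the TCP and whose axes are the tool frame's). Camera axes: x right, y up, looking along -z (the intrinsics and any distortion apply to the point x, -y, -z); pixel columns grow to the right and rows downward; lengths in m; the calibration is good to about 2 mm. A picture is of the moment at which its call begins: read the wrist's pose just before it. camera_info takes no time and is no camera call.
A pose or a line that the arm cannot do raises env.PlanningError and nothing moves.
- workorder.finish_job(): hands the job in, once; it reports no verdict.
Trained networks look in the newest picture that a camera, given by its name, has taken for a name from the list of things; names that differ only in an ending like _2 or _b are one class to them, and where a whole thing is asked for, a point or a joint stands for the part that bears it (a point fixed in the world has none). Each returns a list of dicts, best first, with "score" (0 to 1); they miss things now and then, are a little off and sometimes report something else, mostly with a low value. They report only what shows in the picture. A call takes as long as a camera call. They do not tell look-alikes from the thing itself.
- search_frame(camera, name): "at" ([x, y, z] in m, in world coordinates, good to about 4 mm: the middle of the surface that is visible of it).
- tip_of(camera, name): "at" ([x, y, z] in m, in world coordinates, good to about 4 mm: a listed point, or the origin of a listed thing).
The state is a dict: "t": time; "joint_positions": joint angles; "joint_velocities": joint speeds; "tau": joint torques, N m; "ee_pos": TCP position; "tcp_rot": TCP orientation; "wrist_force": force on the tool from outside, world axes, zero at the start; "moment": the same for the moment, N m; "gripper_width": finger opening in m.
Only numpy, scipy, OpenCV 4.12 (cv2) and the standard library are available. Lean on these libraries where they do the work, as an engineer would, in place of code of your own. Each camera call takes 0.05 s, during which the arm holds its last target.

TASK

Prepare the photo stand for a picture: nest the two loose metal sample cups, one after the other in either order, into the cup fixed on the stand, so that all three sit fully home and upright in one stack, and let go of them. Then swing the hinged white reflector flap up by its bar until it is in line with the stand's pointer arm, and finish while still holding it steady there: it falls back if let go, and nothing but the gripper may carry it. Leave the pointer as set and do not disturb the bottle, the jar and the torch.

Things in the scene. Friction and masses are not known exactly. Their poses are not given: they have to be found in the camera images.
- stand: photo stand fixed to the bench: grey base plate 200 (its x) by 290 (its y, from -150 to +140), 8 thick, with two hinge posts 70 high and two rest feet under the flap. Origin: on the bench under the middle of the hinge axis. Its x runs along the hinge axis, its y points from the hinge to the flap's free edge as the flap lies down, z up. The fixed cup stands on its -y side. Lengths in mm.
- base_cup: the cup fixed on the stand, same shape as the loose cups (75 high, foot 42, rim 66 diameter, raised floor 32 above its underside). Origin: centre of its underside, 8 above the bench, at x 0, y -100 in the stand's frame. A cup fully nested in another sits 32 higher than it, so 43 of its side is inside and 32 stands out, with about 2.6 play all round; the stack's rim is then 147 above the bench. Lengths in mm.
- cup_a: loose open aluminium sample cup, 75 high, outer diameter 42 at the foot widening evenly to 66 at the rim, wall 2.5 thick, solid raised floor 32 above its underside, about 100 g. Identical to the other cups. Stands upright at the start, on the bench to the robot's right. Origin: centre of its underside; z up the cup. Lengths in mm.
- cup_b: loose open aluminium sample cup, 75 high, outer diameter 42 at the foot widening evenly to 66 at the rim, wall 2.5 thick, solid raised floor 32 above its underside, about 100 g. Identical to the other cups. Stands upright at the start, on the bench to the robot's right. Origin: centre of its underside; z up the cup. Lengths in mm.
- flap (a joint): angle of the reflector flap, rad: 0 lying level on the rest feet (as at the start), growing as the free edge rises (a turn about the stand's +x axis), at most 1.8. Light hinge with little friction; the flap falls back to 0 when let go. White plate 160 (along the hinge) by 140 by 5 thick, reaching from 10 to 150 from the hinge axis, with a steel grip bar in front of its free edge; about 350 g in all. Lengths in mm.
- flap_bar (a point): centre of the flap's round steel grip bar, 200 from the hinge axis, 12 in diameter, 160 long, parallel to the hinge axis, joined to the plate by two flat arms at its ends (inner faces 140 apart); open gap of 44 between bar and plate. 60 above the bench while the flap lies down. Axes as the flap: x along the bar, y from hinge to bar. The round bar can turn between the fingers. Lengths in mm.
- flap_hinge (a point): middle of the hinge axis of the flap, 60 above the bench, straight above the stand's origin; x along the hinge axis, y from hinge to bar. Lengths in mm.
- pointer (a joint): angle of the pointer arm, rad, measured like the flap's: the flap is in line with the pointer when both values are equal. Set between 0.5 and 1.1, differs each time, stays where it is set (stiff hinge). Lengths in mm.
- pointer_tip (a point): centre of the round disc (18 diameter) at the tip of the pointer, a dark flat steel arm 4 thick that turns about the same hinge axis as the flap, beside the quadrant arc at the stand's +x end (x 107 in the stand's frame). 200 from the hinge axis, as the bar is, so in line means the disc lies on the bar's extended axis. y from hinge to tip. Lengths in mm.
- bottle: bystander: white plastic bottle, 60 diameter, 150 high, upright beyond the stand; origin: centre of its underside. Lengths in mm.
- jar: bystander: amber jar with black cap, 52 diameter, 60 high; origin: centre of its underside. Lengths in mm.
- torch: bystander: hand torch lying flat, about 133 long, 50 wide, 46 high; origin: under the middle of its grip, x towards the lens. Lengths in mm.
Things that resemble listed ones, but are neither listed nor needed, are in the scene too. What is shaped like the cup_b but blue is not meant.

How it is judged:
By the outcome, as a careful person would: the job done as asked, in the order asked, and still so for the second after the job is handed in, while the arm keeps its last pose, push and grip.
It also fails if it takes over 67 s, if anything falls off the work surface, if the arm or the gripper's body presses on something with over 40 N, if the wrist force passes 120 N, or if a joint passes its speed limit or range.

## Working session

There is one attempt and no reset: what is moved stays moved. The work goes in short steps, each a Python script; the robot and the scene stay as the last script left them, time stands still between calls to the robot, and variables do not carry over. Pictures are saved under pics/ and viewed, and the job is handed in when it is done.

```bash
ls; mkdir -p pics
python3 - <<'E'
from station import env, effector, solver, viewer, workorder, search_frame, tip_of
import cv2, numpy as np
for c in ["scene","side"]:
    im,d=viewer.read_camera(c); cv2.imwrite(f"pics/{c}0.png",im[:,:,::-1])
    i=viewer.camera_info(c); print(c,{k:np.round(v,3).tolist() if not isinstance(v,str) else v for k,v in i.items()})
    for n in ["cup_a","base_cup","flap_bar","flap_hinge","pointer_tip","stand","bottle","jar","torch"]:
        print(n,[(np.round(r["at"],3).tolist(),round(r["score"],2)) for r in tip_of(c,n)])
print(env.sense())
E
```

```text
pics
scene {'intrinsics': [[447.13, 0.0, 280.69], [0.0, 447.13, 205.778], [0.0, 0.0, 1.0]], 'eye': [1.127, 0.466, 0.898], 'rotation': [[-0.704, -0.544, 0.456], [0.71, -0.547, 0.444], [0.008, 0.636, 0.771]]}
cup_a [([0.601, -0.242, -0.001], 0.94), ([0.576, -0.362, -0.001], 0.9), ([0.448, -0.227, -0.001], 0.84)]
base_cup [([0.519, -0.048, 0.008], 0.81), ([0.447, -0.226, -0.005], 0.34)]
flap_bar [([0.51, 0.25, 0.06], 0.68)]
flap_hinge [([0.518, 0.053, 0.062], 0.68)]
pointer_tip [([0.618, 0.205, 0.196], 0.53)]
stand [([0.518, 0.049, -0.003], 0.75)]
bottle [([0.781, -0.094, -0.004], 0.83)]
jar [([0.72, -0.268, -0.0], 0.91)]
torch [([0.777, 0.106, 0.001], 0.61)]
side {'intrinsics': [[446.637, 0.0, 282.837], [0.0, 446.637, 209.316], [0.0, 0.0, 1.0]], 'eye': [0.46, -0.565, 0.756], 'rotation': [[0.969, 0.189, -0.161], [-0.249, 0.747, -0.616], [0.004, 0.637, 0.771]]}
cup_a [([0.597, -0.247, -0.0], 0.75), ([0.57, -0.36, 0.003], 0.67), ([0.448, -0.225, -0.004], 0.6)]
base_cup [([0.52, -0.048, 0.011], 0.86)]
flap_bar [([0.509, 0.252, 0.064], 0.86)]
flap_hinge [([0.515, 0.053, 0.058], 0.72)]
point
[... 429 characters left out ...]
07141435, -0.05628166]), 'joint_velocities': array([ 0.00181655,  0.00165063, -0.00061259,  0.00077091,  0.00117453,
       -0.00078097, -0.00022509]), 'tau': array([-1.94181985e-04, -5.20437205e+01, -1.28898374e-02, -2.44051749e+01,
       -5.67436405e-02,  1.13906240e-02,  2.72359108e-05]), 'ee_pos': array([0.28206407, 0.58561383, 0.18370344]), 'tcp_rot': array([[ 9.00962833e-01,  7.13191540e-05,  4.33896264e-01],
       [-4.33896265e-01,  1.30496309e-06,  9.00962836e-01],
       [ 6.36896886e-05, -9.99999997e-01,  3.21208378e-05]]), 'wrist_force': array([-0.01891242,  1.42830968, -0.398912  ]), 'moment': array([-0.05977982, -0.07349766,  0.03312624]), 'gripper_width': 0.09224302454439388}
```

View pics/scene0.png

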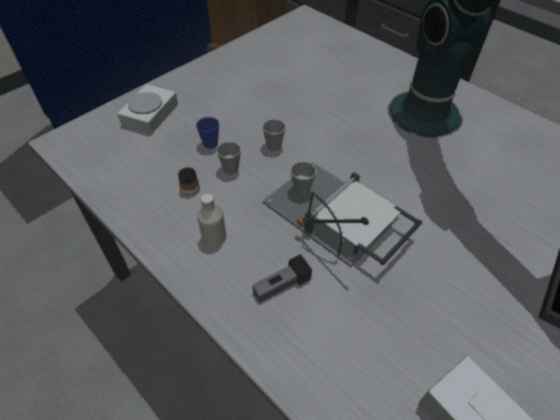

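View pics/side0.png

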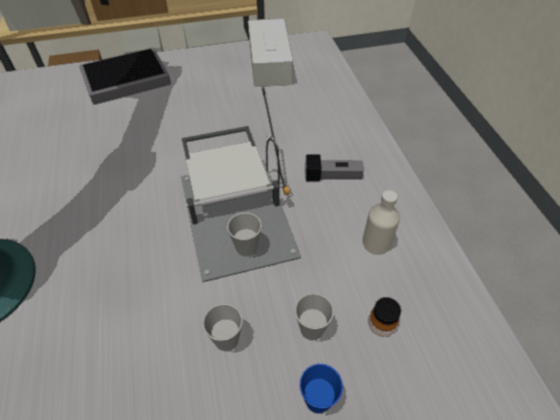

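```bash
cat > h.py <<'E'
from station import env, effector, solver, viewer, workorder, search_frame, tip_of
import cv2, numpy as np
from scipy.optimize import least_squares
def cloud(c,save=None):
    s=env.sense(); im,d=viewer.read_camera(c); i=viewer.camera_info(c); K=np.array(i["intrinsics"])
    if c=="wrist":
        T=np.array(i["T_tool_cam"]); R=s["tcp_rot"]@T[:3,:3]; e=s["tcp_rot"]@T[:3,3]+s["ee_pos"]
    else: R=np.array(i["rotation"]); e=np.array(i["eye"])
    v,u=np.indices(d.shape)
    P=np.stack([(u-K[0,2])/K[0,0]*d,-(v-K[1,2])/K[1,1]*d,-d],-1)@R.T+e
    P[d<=0]=np.nan
    if save: cv2.imwrite(save,im[:,:,::-1])
    return im,d,P,(K,R,e)
def rim(P,c,z):
    Q=P[(np.abs(P[...,2]-z)<.003)&(np.hypot(P[...,0]-c[0],P[...,1]-c[1])<.045)]
    f=lambda p:np.hypot(Q[:,0]-p[0],Q[:,1]-p[1])-.0318
    r=least_squares(f,c[:2],loss="soft_l1",f_scale=.001)
    return r.x,len(Q),np.sqrt(np.mean(r.fun**2))
E
python3 - <<'E'
from h import *
for c in ["scene","side"]:
    im,d,P,_=cloud(c); 
    print(c,i if (i:=viewer.camera_info(c).keys()) else 0)
    for n,p,z in [("near",(.448,-.226),.075),("far",(.599,-.244),.075),("base",(.52,-.048),.083)]:
        print(n,rim(P,p,z))
    Q=P[(np.abs(P[...,0]-.62)<.02)&(P[...,2]>.06)&(P[...,1]>.03)&(P[...,1]<.27)]
    np.save(f"pics/q_{c}.npy",Q); print(len(Q))
    for q in Q[::max(1,len(Q)//40)]: print(np.round(q-[.6235,.053,.06],3), round(np.hypot(q[1]-.053,q[2]-.06),3),round(np.arctan2(q[2]-.06,q[1]-.053),3))
    Q=P[(np.abs(P[...,0]-.515)<.075)&(P[...,2]>.05)&(P[...,2]<.075)&(P[...,1]>.235)&(P[...,1]<.27)]
    print("bar",len(Q),np.polyfit(Q[:,0],Q[:,1],1),Q.mean(0))
R=[]
import itertools
sx=np.array([.9995,.035,0]);
for a in (50,55,60,70):
  a=np.radians(a)
  for sg in (1,-1):
    y=np.array([.03*np.cos(a),-np.cos(a),-np.sin(a)]);y/=np.linalg.norm(y)
    x=sg*np.array([.9995,.03,0]); z=np.cross(x,y)
    for p in [(.51,.25,.06),(.51,.2,.195)]:
        print(a,sg,solver.inverse_kinematics(np.array(p)+.016*y,np.stack([x,y,z],1)))
E
```

```text
scene dict_keys(['intrinsics', 'eye', 'rotation'])
near (array([ 0.44846139, -0.2262843 ]), 46, np.float64(0.0015696212775017076))
far (array([ 0.59963485, -0.24442161]), 65, np.float64(0.0015041033467910702))
base (array([ 0.52080223, -0.04743984]), 72, np.float64(0.0012849252395238221))
522
[-0.008  0.008  0.101] 0.101 1.491
[-0.011  0.023  0.104] 0.107 1.352
[-0.01   0.011  0.084] 0.085 1.446
[-0.009  0.009  0.077] 0.078 1.452
[-0.012  0.04   0.094] 0.102 1.165
[-0.008  0.006  0.058] 0.058 1.471
[-0.009  0.052  0.09 ] 0.104 1.043
[-0.01   0.06   0.088] 0.106 0.974
[-0.011  0.005  0.029] 0.03 1.394
[-0.013 -0.005  0.011] 0.012 2.003
[-0.019  0.005  0.011] 0.012 1.109
[-0.022  0.009  0.007] 0.011 0.668
[-0.012  0.072  0.069] 0.1 0.766
[-0.012  0.077  0.07 ] 0.105 0.738
[-0.007  0.004  0.005] 0.006 0.898
[-0.008  0.153  0.139] 0.207 0.74
[-0.001  0.027  0.027] 0.038 0.796
[-0.003  0.061  0.057] 0.084 0.753
[-0.004  0.094  0.086] 0.127 0.741
[-0.002  0.125  0.116] 0.171 0.747
[-0.004  0.153  0.14 ] 0.207 0.741
[0.002 0.026 0.026] 0.037 0.777
[0.001 0.061 0.057] 0.083 0.747
[-0.002  0.
[... 3493 characters left out ...]
 1.71124237  0.39176895  1.3025061
  0.75542651]
1.0471975511965976 -1 [-1.21732326  0.80290614  0.68414898  1.72659603 -0.0517734   1.05619998
 -2.13363528]
1.0471975511965976 -1 [-1.19962716  0.55801201  0.70889041  1.74275043  0.11102557  1.22019516
 -2.11634881]
1.2217304763960306 1 [-0.74117299  0.62024355  0.08029818  1.77481548  0.27960744  0.97968002
  0.74644041]
1.2217304763960306 1 [-0.66951261  0.40524857  0.06819794  1.76381927  0.28635026  1.18269434
  0.85962706]
1.2217304763960306 -1 [-1.15908763  0.71078414  0.66724477  1.80415634 -0.14827362  0.94126398
 -2.02213202]
1.2217304763960306 -1 [-1.14197663  0.46787904  0.69800546  1.79526057  0.02176904  1.13246267
 -2.02776495]
```

```bash
cat >> h.py <<'E'
def down(sg,th=.03):
    z=sg*np.array([np.cos(th),np.sin(th),0]); y=np.array([0,0,-1.]); return np.stack([np.cross(y,z),y,z],1)
def st(m=""):
    s=env.sense(); print(m,round(s["t"],2),np.round(s["ee_pos"],4),"F",np.round(s["wrist_force"],1),"w",round(s["gripper_width"],4),"q7",np.round(s["joint_positions"],2)[[0,6]])
    return s
E
python3 - <<'E'
from h import *
for sg in (1,-1):
    for p in [(.448,-.2264,.2),(.5986,-.2445,.2),(.5197,-.0476,.2)]: print(sg,np.round(solver.inverse_kinematics(np.array(p),down(sg)),2))
s=env.sense(); p=s["ee_pos"].copy(); p[2]=.33
env.movel(p,rate=.3); st("up")
q=[solver.inverse_kinematics(np.array((.5986,-.2445,.24)),down(sg)) for sg in (1,-1)]
k=min(q,key=lambda a:np.abs(a-env.sense()["joint_positions"]).max() if a is not None else 99)
sg=[1,-1][[a is k for a in q].index(True)]; print(sg)
env.reach(np.array((.5986,-.2445,.24)),down(sg)); st("hover")
im,d,P,_=cloud("wrist","pics/w1.png")
print(rim(P,(.5986,-.2445),.075)); print(rim(P,(.4474,-.2264),.075))
E
```

```text
1 [-0.36  0.25  0.9   1.98 -0.23  1.01  0.67]
1 [-0.31  0.59  0.95  1.64 -0.51  1.18  0.79]
1 [-0.49  0.25  0.61  1.93 -0.17  1.01  0.23]
-1 [-0.65  0.47  1.38  2.   -0.52  1.11 -2.16]
-1 [-0.47  0.82  1.34  1.65 -0.82  1.35 -2.11]
-1 [-0.99  0.53  1.37  1.95 -0.58  1.14 -2.5 ]
up 1.74 [0.2819 0.5854 0.3299] F [-0.   0.4 -0.1] w 0.0917 q7 [-1.17 -0.05]
1
hover 4.87 [ 0.5991 -0.2434  0.2399] F [ 0.8 -0.1 -0.3] w 0.0919 q7 [-0.35  0.79]
(array([ 0.59726691, -0.24518291]), 538, np.float64(0.0010416373856765085))
(array([ 0.44630252, -0.22680045]), 615, np.float64(0.0010139587314787017))
```

View pics/w1.png

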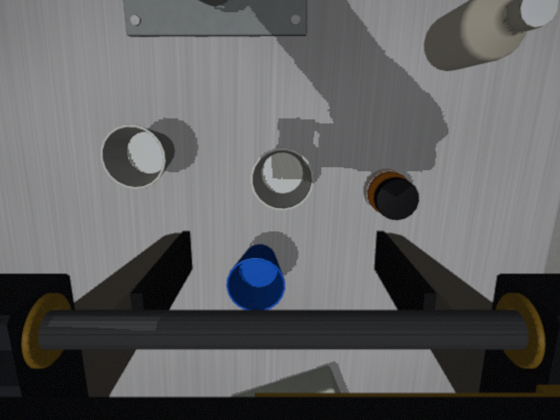

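The wrist picture shows the far cup at (282,180), the near cup at (135,157), blue cup at (256,283) and jar at (392,195). These match the measurements, so I'm picking the far cup.

Run:
```python
from h import *
env.movel(np.array([.5977,-.2448,.048]),rate=.2); st("at")
effector.grasp(20); st("grasped")
env.movel(np.array([.5977,-.2448,.22]),rate=.2); st("lift")
env.movel(np.array([.5195,-.0476,.22]),rate=.25); st("over base")
im,d,P,_=cloud("side","pics/s2.png")
im,d,P,_=cloud("wrist","pics/w2.png")
print("base",rim(P,(.5195,-.0476),.083)); print("held",rim(P,(.5195,-.0476),.22-.048+.075))
```

```text
at 6.03 [ 0.5985 -0.2454  0.0493] F [-0.1 -0.7  1.1] w 0.0919 q7 [-0.24  0.93]
grasped 7.38 [ 0.5977 -0.2448  0.048 ] F [-0.4 -1.   0.8] w 0.0003 q7 [-0.24  0.93]
lift 8.38 [ 0.5971 -0.2442  0.2188] F [-0.5  0.5  0.2] w 0.0001 q7 [-0.34  0.8 ]
over base 9.38 [ 0.5196 -0.0485  0.22  ] F [-0.5  0.3  0.5] w 0.0005 q7 [-0.9   0.43]
base (array([ 0.51811265, -0.04791931]), 637, np.float64(0.0010733668848266222))
held (array([ 0.5195, -0.0476]), 0, np.float64(nan))
  return _methods._mean(a, axis=axis, dtype=dtype,
  ret = ret.dtype.type(ret / rcount)
```

View pics/s2.png

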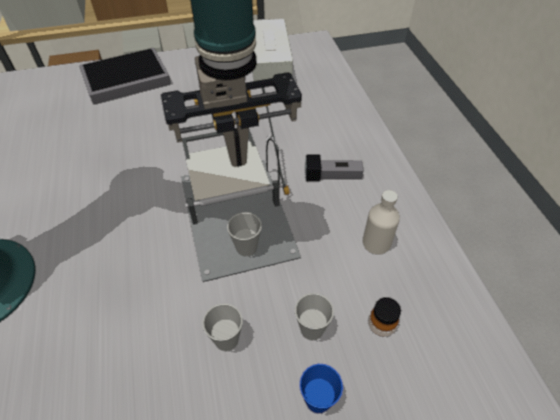

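View pics/w2.png

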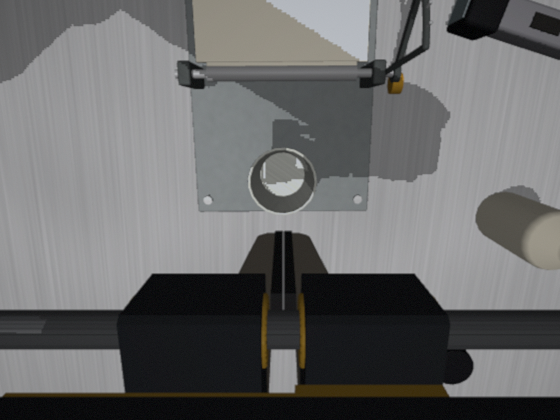

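Run:
```python
from h import *
i=viewer.camera_info("wrist"); T=np.array(i["T_tool_cam"]); K=np.array(i["intrinsics"]); print(np.round(T,3)); print(np.round(K,1))
Ti=np.linalg.inv(T)
for p in [(0,0,0),(0,-.019,0),(0,0,.046),(0,.17,0)]:
    c=Ti[:3,:3]@p+Ti[:3,3]; print(p,K[0,0]*c[0]/-c[2]+K[0,2],K[1,1]*-c[1]/-c[2]+K[1,2])
im,d,P,_=cloud("side"); print(rim(P,(.5976,-.2448),.075)); print(rim(P,(.4474,-.2264),.075))
s=st(); print(np.round(s["tcp_rot"],3))
for cam in ["scene","side"]:
    i=viewer.camera_info(cam); K=np.array(i["intrinsics"]); c=np.array(i["rotation"]).T@(s["ee_pos"]-i["eye"]); print(cam,K[0,0]*c[0]/-c[2]+K[0,2],K[1,1]*-c[1]/-c[2]+K[1,2])
cloud("scene","pics/sc3.png")
im,d,P,_=cloud("wrist"); print("d finger",d[225:330:8,283])
print(np.round(P[225:330:8,283],3))
```

```text
[[ 0.001 -0.97  -0.242 -0.066]
 [-0.001  0.242 -0.97  -0.201]
 [ 1.     0.002 -0.    -0.   ]
 [ 0.     0.     0.     1.   ]]
[[362.5   0.  282.9]
 [  0.  362.5 200.8]
 [  0.    0.    1. ]]
(0, 0, 0) 283.5437653540868 227.90814259973942
(0, -0.019, 0) 283.6256544882433 239.1422123425807
(0, 0, 0.046) 362.46947706680425 227.7856606975943
(0, 0.17, 0) 283.1682247983317 176.389112168222
(array([ 0.59760514, -0.24464725]), 203, np.float64(0.001088445651425817))
(array([ 0.44616436, -0.22632019]), 215, np.float64(0.001094494853644314))
 9.53 [ 0.5196 -0.0491  0.22  ] F [ 0.5 -0.7  0.2] w 0.0004 q7 [-0.89  0.43]
[[ 0.028  0.     1.   ]
 [-1.    -0.001  0.028]
 [ 0.001 -1.     0.   ]]
scene 305.1715784533425 127.30908038528874
side 239.15616798328455 175.99726010644218
d finger [0.44154665 0.17404926 0.16443273 0.1621278  0.16271478 0.16320023
 0.16286889 0.16214736 0.46205708 0.4653223  0.46851012 0.07475074
 0.07285044 0.07228712]
[[ 0.521 -0.118 -0.   ]
 [ 0.519 -0.04   0.256]
 [ 0.519 -0.04   0.266]
 [ 0.519 -0.043  0.269]
 [ 0.519 -0.046  0.269]
 [ 0.519 -0.05   0.27 ]
 [ 0.519 -0.053  0.271]
 [ 0.519 -0.057  0.273]
 [ 0.524 -0.204  0.   ]
 [ 0.524 -0.215 -0.   ]
 [ 0.524 -0.227 -0.001]
 [ 0.519 -0.023  0.354]
 [ 0.519 -0.024  0.356]
 [ 0.519 -0.025  0.357]]
```

View pics/sc3.png

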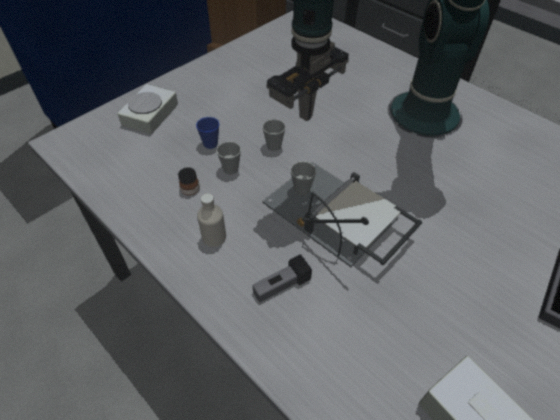

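The gripper shut on air. In all three cameras the finger tips are about 33 mm short of the reported TCP: side tip at (238,165) against a predicted (239,176), scene tip at (307,117) against (305,127). I'll measure the offset before correcting for it.

Run:
```python
from h import *
s=st(); e=s["ee_pos"]
for c in ["scene","side"]:
    im,d,P,_=cloud(c)
    m=(np.hypot(P[...,0]-e[0],P[...,1]-e[1])<.03)&(P[...,2]>.15)&(P[...,2]<.31)
    Q=P[m]; o=np.argsort(Q[:,2]); print(c,len(Q),np.round(Q[o[:30:3]],3).tolist())
    v,u=np.where(m); print("lowest row",v.max(),u[v.argmax()])
    # project heights
    i=viewer.camera_info(c);K=np.array(i["intrinsics"])
    for h in (0,.02,.03,.035,.04):
        q=np.array(i["rotation"]).T@(e+[0,0,h]-i["eye"]); print(h,round(K[0,0]*q[0]/-q[2]+K[0,2],1),round(K[1,1]*-q[1]/-q[2]+K[1,2],1))
im,_=viewer.read_camera("side"); cv2.imwrite("pics/s3c.png",cv2.resize(im[110:210,190:300,::-1],None,fx=6,fy=6,interpolation=cv2.INTER_NEAREST))
```

```text
9.63 [ 0.5196 -0.0489  0.22  ] F [-0.4  0.2 -0.1] w 0.0004 q7 [-0.89  0.43]
scene 310 [[0.524, -0.042, 0.248], [0.522, -0.04, 0.251], [0.518, -0.041, 0.251], [0.513, -0.04, 0.254], [0.529, -0.04, 0.255], [0.526, -0.04, 0.256], [0.535, -0.053, 0.257], [0.533, -0.055, 0.257], [0.533, -0.04, 0.258], [0.526, -0.041, 0.258]]
lowest row 120 305
0 305.3 127.4
0.02 305.7 120.6
0.03 305.9 117.1
0.035 306.1 115.3
0.04 306.2 113.5
side 549 [[0.512, -0.057, 0.25], [0.519, -0.057, 0.251], [0.513, -0.058, 0.251], [0.522, -0.059, 0.252], [0.515, -0.058, 0.252], [0.523, -0.058, 0.253], [0.511, -0.058, 0.254], [0.516, -0.057, 0.254], [0.517, -0.058, 0.255], [0.514, -0.057, 0.255]]
lowest row 167 234
0 239.1 175.9
0.02 238.2 167.3
0.03 237.8 162.9
0.035 237.5 160.7
0.04 237.3 158.4
```

View pics/s3c.png

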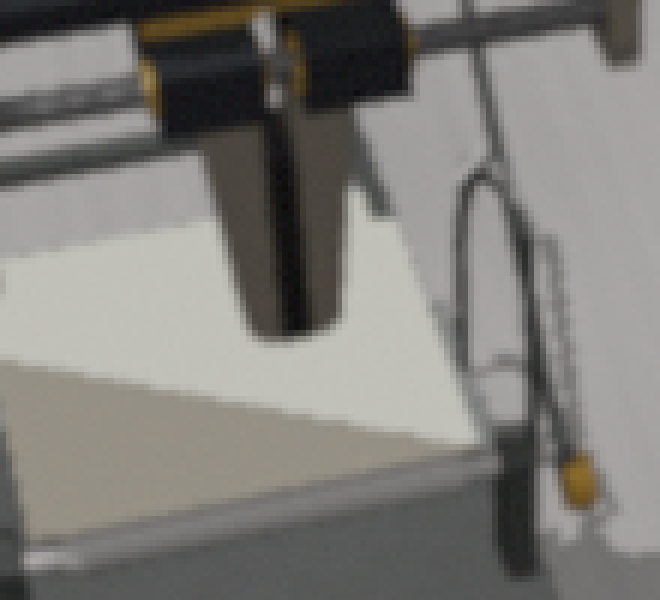

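The real tips are about 30 mm behind the reported TCP along the tool axis, with no sideways error. I'll correct for that and pick again.

Run:
```python
from h import *
effector.release()
env.movel(np.array([.597,-.245,.16]),rate=.3); st("hover")
env.movel(np.array([.597,-.245,.019]),rate=.15); st("at")
effector.grasp(20); st("grasped")
env.movel(np.array([.597,-.245,.18]),rate=.25); s=st("lift")
im,d,P,_=cloud("wrist","pics/w4.png")
```

```text
hover 12.04 [ 0.5969 -0.2438  0.16  ] F [-0.3  0.7 -0. ] w 0.092 q7 [-0.31  0.84]
at 13.13 [ 0.5977 -0.2454  0.02  ] F [-0.6  0.7  0.6] w 0.0922 q7 [-0.22  0.95]
grasped 13.68 [ 0.5973 -0.2451  0.0193] F [ 0.9 -0.9  2.9] w 0.0631 q7 [-0.22  0.95]
lift 14.47 [ 0.5962 -0.2441  0.1785] F [ 0.1  0.4 -2.3] w 0.0632 q7 [-0.32  0.83]
```

View pics/w4.png

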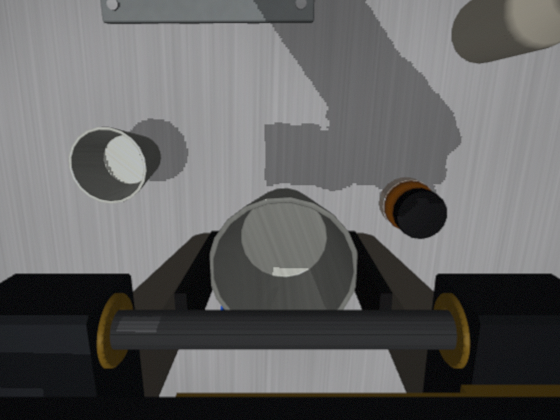

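Run:
```python
from h import *
s=env.sense()
im,d,P,_=cloud("wrist"); 
print("held",rim(P,s["ee_pos"][:2],s["ee_pos"][2]+.056))
env.movel(np.array([.5184,-.0479,.17]),frame=down(1),rate=.25); st("over")
im,d,P,_=cloud("wrist"); s=env.sense(); print("base",rim(P,(.5184,-.0479),.083),"held",rim(P,s["ee_pos"][:2],s["ee_pos"][2]+.056))
env.movel(np.array([.5184,-.0479,.08]),rate=.2); st("in")
env.movel(np.array([.5184,-.0479,.0605]),rate=.06); st("home")
cloud("side","pics/s5.png")
```

```text
held (array([ 0.59546269, -0.24474641]), 2481, np.float64(0.002904386617382575))
over 15.57 [ 0.5187 -0.049   0.1701] F [ 0.4 -0.6 -1.3] w 0.0635 q7 [-0.83  0.5 ]
base (array([ 0.51813061, -0.04872427]), 492, np.float64(0.00091254113766516)) held (array([ 0.51801997, -0.04960321]), 2490, np.float64(0.0028547330803622064))
in 16.22 [ 0.5189 -0.0492  0.0805] F [ 0.1 -0.2 -1.9] w 0.0634 q7 [-0.71  0.62]
home 16.69 [ 0.5183 -0.0479  0.0604] F [-0.6  0.6 -1.2] w 0.0634 q7 [-0.68  0.65]
```

View pics/s5.png

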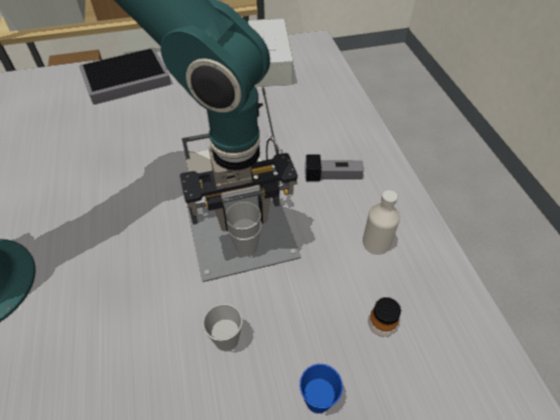

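Cup nested without resistance. I'm releasing it, checking it, then fetching the near cup.

Run:
```python
from h import *
effector.release(); st("rel")
env.movel(np.array([.5184,-.0479,.19]),rate=.3); s=st("up")
im,d,P,_=cloud("wrist","pics/w6.png")
Q=P[(np.hypot(P[...,0]-.518,P[...,1]+.048)<.034)]; print("top z",np.nanpercentile(Q[:,2],[90,98,99.5]))
for z in (.113,.115,.117): print(z,rim(P,(.518,-.048),z))
Q=Q[np.abs(np.hypot(Q[:,0]-.518,Q[:,1]+.048)-.0318)<.0025];Q=Q[Q[:,2]>.105]
A=np.c_[Q[:,:2]-[.518,-.048],np.ones(len(Q))]; print("tilt",np.linalg.lstsq(A,Q[:,2],rcond=None)[0])
env.movel(np.array([.4463,-.2266,.16]),rate=.3); st("hover")
env.movel(np.array([.4463,-.2266,.019]),rate=.18); st("at")
effector.grasp(20); st("grasped")
env.movel(np.array([.4463,-.2266,.2]),rate=.25); s=st("lift")
```

```text
rel 17.33 [ 0.5184 -0.0479  0.0605] F [ 0.2  0.3 -0.3] w 0.092 q7 [-0.68  0.65]
up 17.92 [ 0.5184 -0.0474  0.1902] F [-0.9  0.3  0.1] w 0.0921 q7 [-0.86  0.47]
top z [0.34563507 0.34683101 0.34733817]
0.113 (array([ 0.51850285, -0.04792105]), 1041, np.float64(0.0012698045436102352))
0.115 (array([ 0.5185363 , -0.04821219]), 938, np.float64(0.0010755536460355776))
0.117 (array([ 0.5185227 , -0.04839652]), 739, np.float64(0.0009032044491470103))
tilt [-0.19690745  4.45292619  0.21323601]
hover 18.77 [ 0.4464 -0.2257  0.1594] F [0.9 0.1 0.5] w 0.092 q7 [-0.48  0.87]
at 19.7 [ 0.447  -0.2267  0.0196] F [ 0.  -0.2  0.6] w 0.0922 q7 [-0.26  1.08]
grasped 20.24 [ 0.4465 -0.2267  0.0194] F [-1.2  0.6  4.8] w 0.0639 q7 [-0.26  1.09]
lift 21.12 [ 0.4456 -0.2257  0.1988] F [-0.3  0.9 -1.1] w 0.064 q7 [-0.55  0.81]
```

View pics/w6.png

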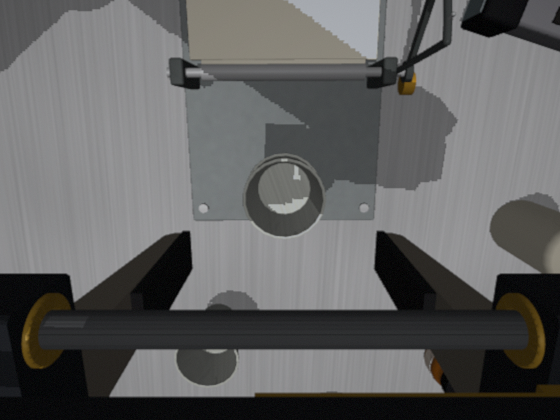

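The picture shows the nested cup, rim centred at (284,195), upright in the base cup. Now the second cup.

Run:
```python
from h import *
env.movel(np.array([.5184,-.048,.2]),frame=down(1),rate=.25); st("over")
im,d,P,_=cloud("wrist","pics/w7.png")
print("base",rim(P,(.5184,-.0479),.115))
env.movel(np.array([.5184,-.048,.112]),rate=.2); st("in")
env.movel(np.array([.5184,-.048,.0925]),rate=.06); st("home")
effector.release(); st("rel")
env.movel(np.array([.5184,-.048,.25]),rate=.3); s=st("up")
im,d,P,_=cloud("wrist","pics/w8.png")
for z in (.115,.145,.147,.149): print(z,rim(P,(.518,-.048),z))
Q=P[(np.hypot(P[...,0]-.518,P[...,1]+.048)<.036)&(P[...,2]<.2)&(P[...,2]>.13)]
o=np.hypot(Q[:,0]-.5184,Q[:,1]+.048)>.0295; Q=Q[o]
for k in range(8):
    a=np.arctan2(Q[:,1]+.048,Q[:,0]-.5184); m=np.abs(np.angle(np.exp(1j*(a-k*np.pi/4))))<.35
    print(k,m.sum(),np.percentile(Q[m,2],[90,98]) if m.sum()>3 else "")
cloud("side","pics/s8.png"); cloud("scene","pics/c8.png")
```

```text
over 22.03 [ 0.5175 -0.0499  0.1997] F [-0.  -1.1 -0.7] w 0.0633 q7 [-0.87  0.46]
base (array([ 0.5184942 , -0.04913303]), 509, np.float64(0.0009167194247606148))
in 22.68 [ 0.5188 -0.0492  0.1127] F [ 0.1 -0.7 -0.6] w 0.0639 q7 [-0.75  0.58]
home 23.15 [ 0.5183 -0.048   0.0924] F [-0.1  0.1 -1.2] w 0.0637 q7 [-0.73  0.6 ]
rel 23.73 [ 0.5184 -0.048   0.0926] F [0.1 0.9 0. ] w 0.0922 q7 [-0.73  0.6 ]
up 24.41 [ 0.5179 -0.0475  0.2495] F [-1.1 -0.3 -0.2] w 0.0921 q7 [-0.94  0.4 ]
0.115 (array([ 0.51820472, -0.04758069]), 424, np.float64(0.004816223071122513))
0.145 (array([ 0.51754112, -0.04824503]), 850, np.float64(0.0012637537679086079))
0.147 (array([ 0.51755152, -0.0484559 ]), 785, np.float64(0.0010900268100257696))
0.149 (array([ 0.51751883, -0.0486344 ]), 603, np.float64(0.0009026401464064633))
0 58 [0.14793292 0.14835453]
1 58 [0.14792346 0.14871984]
2 70 [0.14781253 0.14858089]
3 86 [0.14793178 0.14871117]
4 132 [0.14762335 0.14815231]
5 192 [0.14734782 0.14793111]
6 177 [0.14746144 0.14797008]
7 110 [0.14757886 0.14818255]
```

```bash
python3 -c "
import cv2,numpy as np
a=cv2.imread('pics/s8.png')[130:300,150:340];b=cv2.imread('pics/c8.png')[110:280,230:420]
cv2.imwrite('pics/m8.png',np.hstack([cv2.resize(x,None,fx=2.1,fy=2.1,interpolation=cv2.INTER_CUBIC) for x in(a,b)]))"
```

```text
(no output)
```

View pics/m8.png

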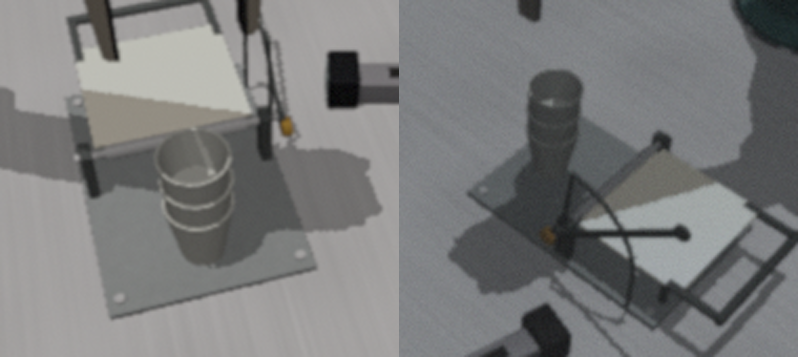

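View pics/w8.png

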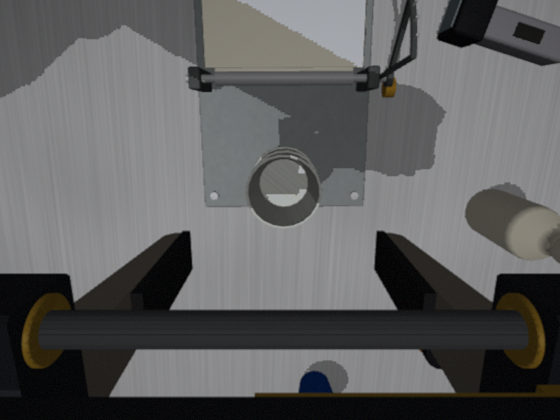

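Stack rim is level at about 0.148 m all round, as expected. Now the flap: I'll approach the bar at 55° from outside and above.

```bash
cat >> h.py <<'E'
TH=.030; X=np.array([np.cos(TH),np.sin(TH),0]); Y=np.array([-np.sin(TH),np.cos(TH),0]); Z=np.array([0,0,1.])
HINGE=np.array([.5151,.052,.060]); OFF=.030+.016
def frame(a):
    y=-np.cos(a)*Y-np.sin(a)*Z; return np.stack([X,y,np.cross(X,y)],1)
def tcp(phi,a,back=0,r=.2):
    R=frame(a); return HINGE+r*(np.cos(phi)*Y+np.sin(phi)*Z)+(OFF-back)*R[:,1],R
E
python3 - <<'E'
from h import *
a=np.radians(55)
env.movel(np.array([.5184,-.048,.36]),rate=.35)
env.movel(np.array([.51,.34,.36]),frame=down(1),rate=.35); st()
p,R=tcp(0,a,back=.16); print(p)
env.reach(p,R); s=st("hover")
im,d,P,_=cloud("wrist","pics/w9.png")
cloud("side","pics/s9.png")
for c in ("wrist","side"): print([(np.round(r["at"],4).tolist(),round(r["score"],2)) for r in tip_of(c,"flap_bar")])
c=HINGE+.2*Y
L=(P-c)@X;M=(P-c)@Y;N=P[...,2]-.06
m=(abs(L)<.06)&(abs(M)<.02)&(abs(N)<.02); print(m.sum(),np.mean(M[m]),np.mean(N[m]),np.polyfit(L[m],M[m],1))
f=lambda q:np.hypot(M[m]-q[0]-q[2]*L[m],N[m]-q[1])-.006
print(least_squares(f,[0,0,0],loss="soft_l1",f_scale=.001).x)
v,u=np.where((abs(M)<.02)&(abs(N)<.02)&(abs(L)<.09)); print(L[v,u].min(),L[v,u].max())
E
```

```text
26.28 [0.5107 0.3372 0.3601] F [-0.1  0.1 -0.1] w 0.0917 q7 [-1.42 -0.26]
[0.50713956 0.3172683  0.15338333]
hover 27.38 [0.5082 0.3165 0.1548] F [-0.3 -0.5  0.5] w 0.0918 q7 [-1.27  0.92]
[([0.5049, 0.2485, 0.0638], 0.97)]
[([0.5079, 0.2477, 0.0636], 0.63), ([0.7786, 0.1122, 0.0022], 0.38)]
1803 0.001661820006116295 0.004067811359432699 [0.00256604 0.00166917]
[-0.00105959  0.00028547  0.00236396]
-0.08107006791184722 0.07887196995603496
```

View pics/w9.png

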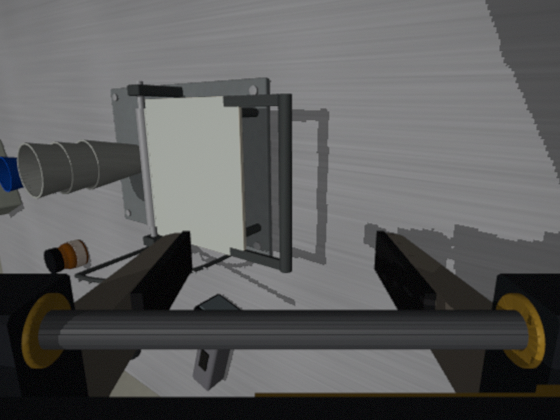

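View pics/s9.png

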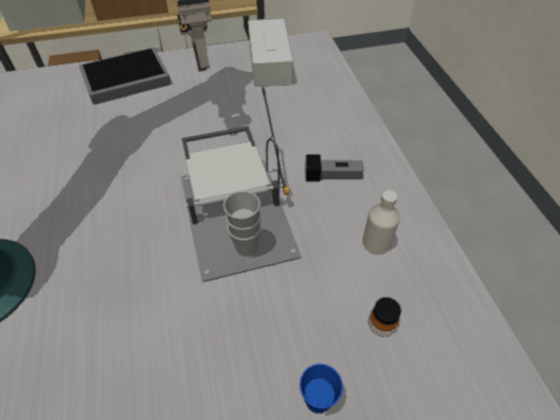

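The wrist picture shows the bar as a vertical strip at column 285, rows 95–270, between the finger lines. It sits within 1 mm of where I predicted. Approaching and gripping.

```bash
sed -i 's/HINGE=np.array(\[.5151,.052/HINGE=np.array([.5151,.0511/' h.py
python3 - <<'E'
from h import *
a=np.radians(55)
p,R=tcp(0,a,back=.05); env.movel(p,frame=R,rate=.2); st()
p,R=tcp(0,a); env.movel(p,frame=R,rate=.07); st("at")
effector.grasp(25); st("grasp")
cloud("wrist","pics/w10.png"); cloud("side","pics/s10.png")
E
```

```text
28.27 [0.5096 0.2544 0.064 ] F [-0.5  1.2 -0.2] w 0.0921 q7 [-1.23  0.93]
at 29.14 [0.5101 0.2249 0.0224] F [-0.   0.1 -0.4] w 0.092 q7 [-1.2   0.94]
grasp 30.33 [0.5099 0.2257 0.0219] F [ 0.3  3.1 -2.4] w 0.0112 q7 [-1.2   0.94]
```

View pics/w10.png

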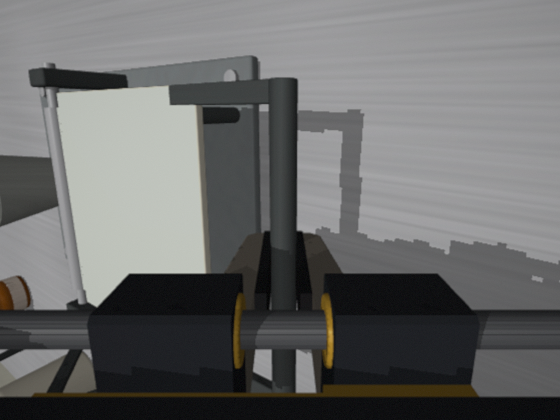

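View pics/s10.png

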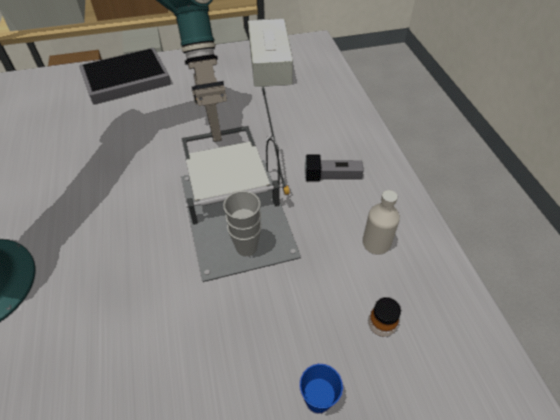

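The bar is held, with the fingers 11 mm apart on it. Lifting along the arc to just short of the pointer.

```bash
python3 - <<'E'
from h import *
a=np.radians(55)
for phi in np.linspace(0,.70,8)[1:]:
    p,R=tcp(phi,a); env.movel(p,frame=R,rate=.06); s=st(f"{phi:.2f}")
    if np.linalg.norm(s["wrist_force"])>25: print("stop");break
for c in ("side","scene"):
    im,d,P,_=cloud(c,f"pics/{c}11.png")
    for n in ("flap_bar","pointer_tip"):
        print(c,n,[(np.round(r["at"],4).tolist(),round(r["score"],2)) for r in tip_of(c,n)])
    np.save(f"pics/P_{c}.npy",P)
cloud("wrist","pics/w11.png"); st()
E
python3 -c "
import cv2,numpy as np
a=cv2.imread('pics/side11.png')[60:230,150:340];b=cv2.imread('pics/scene11.png')[130:300,270:460]
cv2.imwrite('pics/m11.png',np.hstack([cv2.resize(x,None,fx=2.1,fy=2.1,interpolation=cv2.INTER_CUBIC) for x in(a,b)]))"
```

```text
0.10 30.92 [0.5099 0.2249 0.0422] F [-0.2  5.3 -2.7] w 0.0114 q7 [-1.2   0.94]
0.20 31.4 [0.5101 0.2223 0.0619] F [ 0.6  7.3 -1.8] w 0.0113 q7 [-1.21  0.95]
0.30 31.88 [0.5102 0.2178 0.0813] F [-0.1  7.5 -0.7] w 0.0113 q7 [-1.21  0.96]
0.40 32.37 [0.5104 0.2114 0.1002] F [-1.2  9.5  0.7] w 0.0111 q7 [-1.22  0.97]
0.50 32.85 [0.5107 0.2028 0.1184] F [-2.   9.1  1.6] w 0.011 q7 [-1.22  0.98]
0.60 33.33 [0.5111 0.1917 0.1356] F [-1.1  8.8  2.3] w 0.0113 q7 [-1.22  0.99]
0.70 33.82 [0.5115 0.1787 0.1517] F [-1.6  6.8  2.5] w 0.0111 q7 [-1.22  1.01]
side flap_bar [([0.5098, 0.2031, 0.1921], 0.75), ([0.6156, 0.2027, 0.1919], 0.71)]
side pointer_tip [([0.6173, 0.2019, 0.1937], 0.76)]
scene flap_bar [([0.5098, 0.2045, 0.1895], 0.94), ([0.7728, 0.1058, 0.0018], 0.61), ([0.5177, 0.0467, 0.0014], 0.31)]
scene pointer_tip [([0.6172, 0.2027, 0.1942], 0.85)]
 34.17 [0.5115 0.1788 0.1515] F [-0.7  6.9  2.5] w 0.0112 q7 [-1.22  1.01]
```

View pics/m11.png

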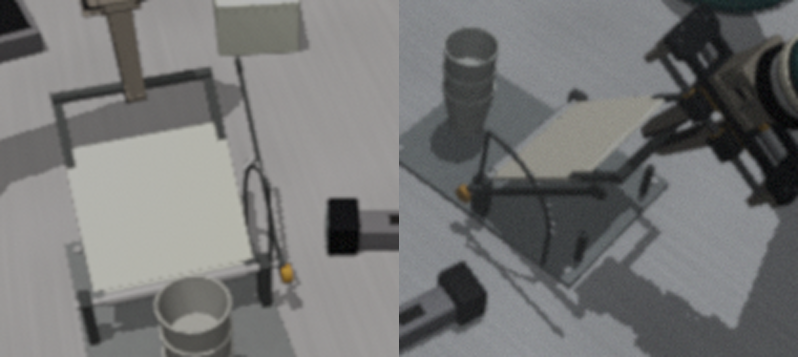

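View pics/w11.png

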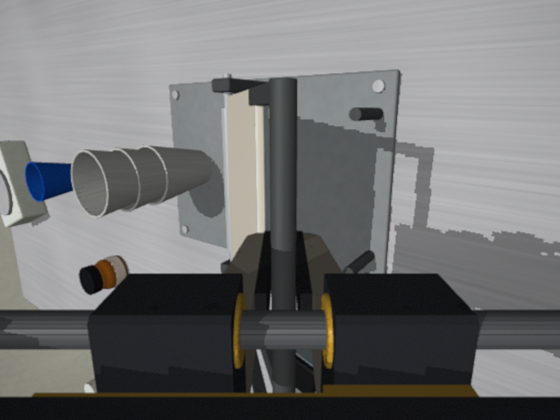

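```bash
cat > meas.py <<'E'
from h import *
def meas(c,P):
    L=(P-HINGE)@X;M=(P-HINGE)@Y;N=P[...,2]-.06
    r=np.hypot(M,N);A=np.arctan2(N,M)
    # disc
    m=(abs(L-.107)<.014)&(abs(r-.2)<.014)&(A>.3)&(A<1.3)
    if m.sum()>5: print(c,"disc n",m.sum(),"L",np.round(np.median(L[m]),4),"r",np.round(np.percentile(r[m],[2,50,98]),4),"A",np.round(np.percentile(A[m],[2,25,50,75,98]),4),"midrange",np.round((np.percentile(A[m],2)+np.percentile(A[m],98))/2,4))
    f=lambda q:np.minimum(0,.009-np.hypot(M[m]-q[0],N[m]-q[1]))
    # arm
    m2=(abs(L-.107)<.007)&(r>.11)&(r<.185)&(A>.3)&(A<1.3)
    if m2.sum()>10: print("   arm n",m2.sum(),"A",np.round(np.percentile(A[m2],[5,25,50,75,95]),4))
    # plate
    m3=(abs(L)<.07)&(r>.03)&(r<.14)&(A>.1)&(A<1.4)
    if m3.sum()>50:
        p=np.polyfit(M[m3],N[m3],1); g=abs(N[m3]-np.polyval(p,M[m3]))<.003
        p=np.polyfit(M[m3][g],N[m3][g],1); print("   plate n",g.sum(),"angle",round(np.arctan(p[0]),4),"offset",round(p[1]*np.cos(np.arctan(p[0])),4))
    # bar
    for lo,hi in((-.066,-.02),(.02,.066)):
        m4=(L>lo)&(L<hi)&(r>.185)&(r<.215)&(A>.3)&(A<1.3)
        if m4.sum()>15:
            q=least_squares(lambda q:np.hypot(M[m4]-q[0],N[m4]-q[1])-.006,[np.mean(M[m4]),np.mean(N[m4])-.004],loss="soft_l1",f_scale=.001).x
            print("   bar",lo,m4.sum(),"r",round(np.hypot(*q),4),"A",round(np.arctan2(q[1],q[0]),4),"raw A",np.round(np.percentile(A[m4],[2,50,98]),4))
E
python3 - <<'E'
from meas import *
for c in ("side","scene"): meas(c,np.load(f"pics/P_{c}.npy"))
E
```

```text
side disc n 36 L 0.1058 r [0.1864 0.1978 0.209 ] A [0.7017 0.7333 0.7436 0.7579 0.7745] midrange 0.7381
   arm n 97 A [0.6989 0.7289 0.7404 0.7513 0.766 ]
   plate n 3042 angle 0.7031 offset 0.0011
   bar -0.066 137 r 0.2016 A 0.6955 raw A [0.6947 0.718  0.7381]
   bar 0.02 127 r 0.2019 A 0.6959 raw A [0.6944 0.7178 0.7342]
scene disc n 58 L 0.1091 r [0.1865 0.2007 0.2098] A [0.6849 0.7121 0.7327 0.7458 0.7658] midrange 0.7253
   arm n 98 A [0.7008 0.7121 0.7302 0.7445 0.7563]
   plate n 1039 angle 0.7015 offset 0.0015
   bar 0.02 98 r 0.1998 A 0.6959 raw A [0.6794 0.7104 0.7277]
```

```bash
cat > prof.py <<'E'
from h import *
def proj(c,Pw):
    i=viewer.camera_info(c);K=np.array(i["intrinsics"]);q=(np.array(Pw)-i["eye"])@np.array(i["rotation"])
    return np.stack([K[0,0]*q[:,0]/-q[:,2]+K[0,2],-K[1,1]*q[:,1]/-q[:,2]*1+K[1,2]],1) if False else np.stack([K[0,0]*q[:,0]/-q[:,2]+K[0,2],K[1,1]*-q[:,1]/-q[:,2]+K[1,2]],1)
def pt(phi,r,L): r=np.atleast_1d(r); return HINGE+L*X+r[:,None]*(np.cos(phi)*Y+np.sin(phi)*Z)
def run(c,f,phi0,L=.107,rs=np.arange(.03,.206,.005)):
    g=cv2.cvtColor(cv2.imread(f),cv2.COLOR_BGR2GRAY).astype(np.float32)
    out=[]
    for r in rs:
        p=proj(c,pt(phi0,r,L))[0]; dp=(proj(c,pt(phi0+.01,r,L))[0]-proj(c,pt(phi0-.01,r,L))[0])/.02
        t=proj(c,pt(phi0,r+.005,L))[0]-p; t/=np.linalg.norm(t); n=np.array([-t[1],t[0]]); 
        s=np.arange(-7,7.01,.25); xy=(p+s[:,None]*n).astype(np.float32)
        v=cv2.remap(g,xy[:,0].reshape(1,-1),xy[:,1].reshape(1,-1),cv2.INTER_LINEAR)[0]
        bg=np.interp(s,[-7,7],[np.median(v[:8]),np.median(v[-8:])]); w=np.clip(bg-v-12,0,None)
        k=dp@n
        if w.sum()>20: ce=(w*s).sum()/w.sum(); out.append((r,ce,ce/k,k,w.max()))
    return np.array(out)
E
python3 - <<'E'
from prof import *
np.set_printoptions(suppress=True,precision=3,linewidth=140)
for c in("scene","side"):
    print(c); print(run(c,f"pics/{c}0.png",.73))
    print("disc px",proj(c,pt(.73,.2,.107)),"hinge end",proj(c,pt(.73,0,.107)))
a=cv2.imread('pics/scene0.png')[180:260,290:400];b=cv2.imread('pics/side0.png')[80:210,230:320]
cv2.imwrite('pics/z1.png',cv2.resize(a,None,fx=7,fy=7,interpolation=cv2.INTER_CUBIC));cv2.imwrite('pics/z2.png',cv2.resize(b,None,fx=4.5,fy=4.5,interpolation=cv2.INTER_CUBIC))
E
```

```text
scene
[[  0.03   -0.999   0.094 -10.646  17.787]
 [  0.035  -0.644   0.052 -12.47   20.658]
 [  0.04    1.192  -0.083 -14.31   19.101]
 [  0.045   1.233  -0.076 -16.164  18.391]
 [  0.05    1.314  -0.073 -18.034  37.454]
 [  0.055   1.476  -0.074 -19.919  49.45 ]
 [  0.06    1.66   -0.076 -21.82   50.594]
 [  0.065   1.603  -0.068 -23.736  51.251]
 [  0.07    1.694  -0.066 -25.669  51.384]
 [  0.075   1.289  -0.047 -27.617  53.873]
 [  0.08    0.822  -0.028 -29.582  53.967]
 [  0.085   0.811  -0.026 -31.564  63.304]
 [  0.09    0.993  -0.03  -33.562  81.793]
 [  0.095   1.026  -0.029 -35.578  84.555]
 [  0.1     1.086  -0.029 -37.611  71.879]
 [  0.105   0.302  -0.008 -39.661  80.429]
 [  0.11   -0.252   0.006 -41.729 105.916]
 [  0.115   0.885  -0.02  -43.814  99.354]
 [  0.12    1.51   -0.033 -45.918  63.886]
 [  0.125   0.941  -0.02  -48.041  72.532]
 [  0.13    0.937  -0.019 -50.182 102.579]
 [  0.135   0.989  -0.019 -52.342 109.143]
 [  0.14    0.894  -0.016 -54.52  107.73 ]
 [  0.145   0.837  -0.015 -56.719 109.401]
 [  0.15    0.87   -0.015 -58.937 106.657]
 [  0.155   0.855  
[... 1244 characters left out ...]
.125  0.108  0.009 11.367 57.112]
 [ 0.13   0.024  0.002 11.825 52.219]
 [ 0.135  0.1    0.008 12.284 58.013]
 [ 0.14  -0.043 -0.003 12.743 57.215]
 [ 0.145  0.155  0.012 13.202 57.928]
 [ 0.15  -0.017 -0.001 13.662 56.121]
 [ 0.155  0.041  0.003 14.121 57.961]
 [ 0.16  -0.031 -0.002 14.582 53.572]
 [ 0.165  0.09   0.006 15.042 57.882]
 [ 0.17  -0.002 -0.    15.503 52.533]
 [ 0.175  0.051  0.003 15.964 59.051]
 [ 0.18  -0.083 -0.005 16.425 56.071]
 [ 0.185  0.008  0.001 16.886 62.022]
 [ 0.19  -0.095 -0.005 17.348 55.714]
 [ 0.195 -0.156 -0.009 17.811 78.186]
 [ 0.2    0.017  0.001 18.273 82.06 ]
 [ 0.205 -0.092 -0.005 18.736 78.067]]
disc px [[263.475  91.75 ]] hinge end [[283.047 185.624]]
```

View pics/z1.png

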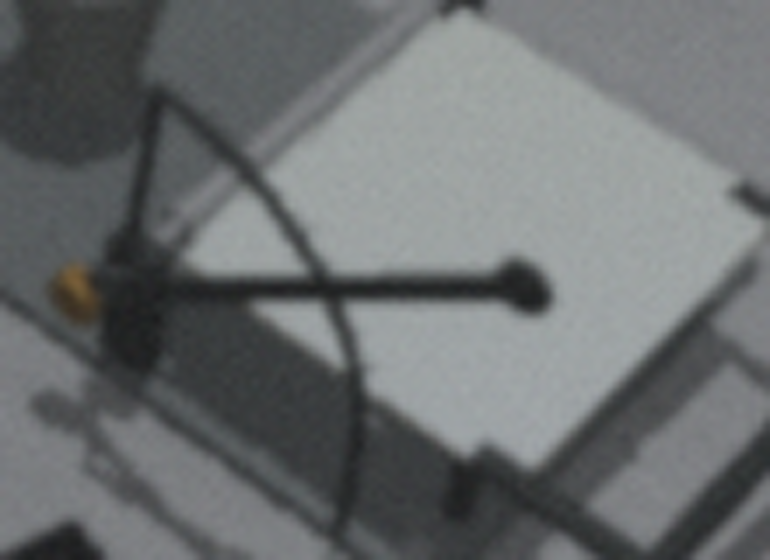

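View pics/z2.png

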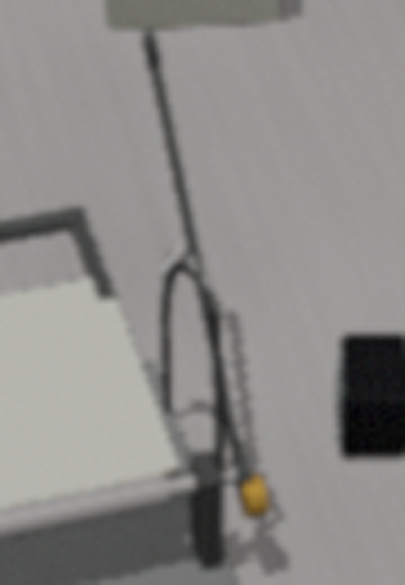

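Run:
```python
from meas import *
a=np.radians(55)
p,R=tcp(.732,a); env.movel(p,frame=R,rate=.03); env.pause(.3); st("set")
for c in ("side","scene"):
    im,d,P,_=cloud(c,f"pics/{c}12.png"); np.save(f"pics/P_{c}.npy",P); meas(c,P)
    for n in ("flap_bar","pointer_tip"):
        print(n,[(np.round([(r["at"]-HINGE)@X,np.arctan2((r["at"]-HINGE)@Z,(r["at"]-HINGE)@Y)],4),round(r["score"],2)) for r in tip_of(c,n)])
st()
a=cv2.imread('pics/side12.png')[60:230,150:340];b=cv2.imread('pics/scene12.png')[170:280,290:410]
cv2.imwrite('pics/z3.png',cv2.resize(b,None,fx=5,fy=5,interpolation=cv2.INTER_CUBIC))
cv2.imwrite('pics/z4.png',cv2.resize(a,None,fx=3,fy=3,interpolation=cv2.INTER_CUBIC))
from prof import *
np.set_printoptions(suppress=True,precision=3,linewidth=140)
for c in("scene",): 
    print(run(c,f"pics/{c}12.png",.73,rs=np.arange(.1,.206,.01)))
```

```text
set 34.83 [0.5116 0.1745 0.1563] F [-0.7  5.8  2. ] w 0.0113 q7 [-1.22  1.01]
side disc n 36 L 0.1057 r [0.1866 0.1984 0.2088] A [0.6885 0.7359 0.7432 0.7591 0.7766] midrange 0.7325
   arm n 96 A [0.7001 0.7299 0.7403 0.7487 0.7645]
   plate n 3030 angle 0.7321 offset 0.0012
   bar -0.066 138 r 0.2013 A 0.7276 raw A [0.729  0.7503 0.7682]
   bar 0.02 129 r 0.2015 A 0.7257 raw A [0.7234 0.7492 0.7668]
flap_bar [(array([5.000e-04, 7.422e-01]), 0.9)]
pointer_tip [(array([0.1078, 0.7358]), 0.8)]
scene disc n 57 L 0.1095 r [0.1878 0.2017 0.2096] A [0.6857 0.7126 0.7273 0.7473 0.771 ] midrange 0.7283
   arm n 96 A [0.697  0.713  0.7304 0.743  0.7532]
   plate n 959 angle 0.7347 offset 0.0014
   bar 0.02 102 r 0.1997 A 0.7283 raw A [0.7111 0.742  0.7608]
flap_bar [(array([-0.0012,  0.7275]), 0.87)]
pointer_tip [(array([0.1065, 0.7243]), 0.85)]
 35.13 [0.5116 0.1745 0.1563] F [-0.6  6.6  2.3] w 0.0114 q7 [-1.22  1.01]
[[  0.1     1.178  -0.031 -37.611  12.542]
 [  0.11   -0.267   0.006 -41.729  24.534]
 [  0.12    1.031  -0.022 -45.918  20.024]
 [  0.13    0.593  -0.012 -50.182  31.828]
 [  0.14    0.193  -0.004 -54.52   26.086]
 [  0.15    0.081  -0.001 -58.937  23.357]
 [  0.16    1.112  -0.018 -63.433  14.069]
 [  0.17    1.38   -0.02  -68.011  10.864]
 [  0.18    1.506  -0.021 -72.673  10.625]
 [  0.19    0.846  -0.011 -77.421  12.551]
 [  0.2     1.83   -0.022 -82.258  14.674]]
```

View pics/z3.png

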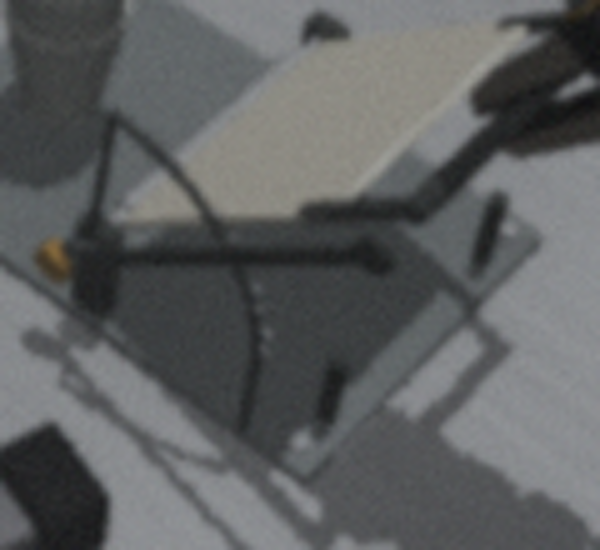

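View pics/z4.png

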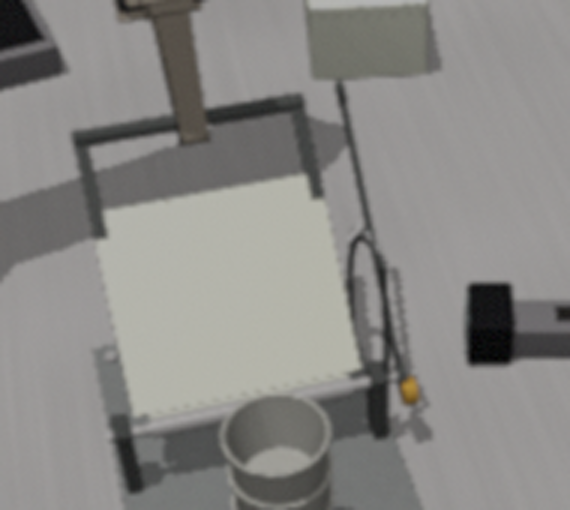

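Bar and disc agree in both cameras. In the scene picture the bar's extended axis passes through the disc at about (375,255) in the crop, and the stack still stands. Handing in.

Run:
```python
from h import *
s=st(); im,d,P,_=cloud("side"); print("stack",rim(P,(.518,-.048),.147))
for n in ("bottle","jar","torch"): print(n,[np.round(r["at"],3) for r in tip_of("side",n)][:1])
workorder.finish_job(); st()
```

```text
35.13 [0.5116 0.1745 0.1563] F [-0.6  6.6  2.3] w 0.0114 q7 [-1.22  1.01]
stack (array([ 0.51797184, -0.04817271]), 178, np.float64(0.001262111850359551))
bottle [array([ 0.782, -0.094, -0.001])]
jar [array([ 0.725, -0.267,  0.004])]
torch [array([0.778, 0.108, 0.   ])]
the job is handed in; nothing more can be done
the job is handed in; nothing more can be done
```

I nested both metal cups in the fixed cup and released them. Then I raised the flap by its bar to the pointer and handed the job in at about 35 s, still gripping the bar.

- **Stack:** the top rim measured about 0.148 m and level all round, against 0.147 m expected. It was still in place on the last look.
- **Flap:** I set it to 0.732 rad. The cameras gave 0.726–0.735 for the flap and 0.725–0.738 for the pointer. The pointer readings scatter by about 0.01 rad, so that is how certain "in line" is. In the scene picture the bar's axis runs through the pointer's disc.
- **Bystanders:** the bottle, jar and torch were where they started, within measurement noise.
- **Hold:** the wrist force was steady at about 7 N when I handed in.

**First grasp missed:** it closed on air above the cup, because the real fingertips sit about 30 mm behind the reported tool point. I measured that offset in the pictures and allowed for it in every later move. Nothing was disturbed by the miss.

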